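# Refit the microscope's stage plate

## Robot

A 6-joint arm with a two-finger parallel gripper is mounted at the origin on the work surface. World frame = base frame: x ahead of the robot, y to its left, z up, the work surface at z = 0. Lengths are in mm, angles in rad, forces in N, time in s.
With the tool pointing down it reaches from about 350 to 875 mm from the base axis. Payload 4.2 kg.
Tool frame: the origin (TCP) lies midway between the tips of the shut fingers; the grasp point (between the pads) lies 19 mm behind it; z points along the fingers, y is the direction in which the jaws open and shut (so a half turn about z gives the same grasp; the last joint's range is limited). The gripper opens to 85 mm and grips with 20 to 120 N. Pads are 22 mm wide; open, the fingers measure 114 mm over their backs; the gripper's body (76 mm by 85 mm) begins 54 mm behind the grasp point. The pads swing forward as they close: fully open they stand 13 mm farther back than shut.
Start: joints at [-0.891, 0.385, 0.008, 0, -1.194, -0.259], TCP at [255.319, -570.448, 231.312] pointing down, gripper open.
Joint ranges: [-3.14, 3.14], [-1.21, 2.06], [-1.07, 1.41], [-3.16, 2.05], [-2.99, -0.16], [-3.1, 3.1]. Speed limits (rad/s): [2.79, 2.79, 3.14, 3.14, 3.14, 3.14].

## Interface

Orientations are given as a unit quaternion [x, y, z, w].
In Python, from bench import arm gives the robot as it stands.
- The arm moves only by the tool servo_tool, never from a script. Its argument "rows" is a list of rows, each an object of numbers: "fingers": the finger opening in cm, from 0 to 8.54; "x", "y", "z": the shift along the tool's x, y, z in cm; "turn": the turn about the tool's z in degrees. A call has 1 to 10 rows; each row shifts and turns the commanded pose from where the row before left it, along the tool's axes as they then stand; what a row does not reach is not made up. A row lasts 1/12 s, in which the tool goes at most 41.7 mm and 7.16 degrees, less where a joint would pass 70% of its speed; a pose out of reach is approached as far as the arm can. A call is refused whole if a number of a shift passes 4.17 or a number of a turn 7.16, either way. A call with a gripper value outside its range is refused whole. The fingers move at their own pace and stop on an object; the grip force is fixed at half the most. Time passes only in rows, so rows that do not move let the fingers close. It gives the time, the measured TCP pose, the force and the opening at its end, in the units of the state.
- arm.read_state(): the state, without advancing time (a new reading comes with each control period).
- arm.get_image(name): name is "side" or "top"; returns (picture, depth): 420x560x3 uint8, red, green, blue; 420x560 float32, mm along the optical axis (not along the pixel's ray), 0 where there is no reading.
- arm.camera_model(name): a dict with "fx", "fy", "cx", "cy" (pixels), "k1" (the pictures are not rectified: a ray, as slopes to the right and down, at radius r is drawn at 1 + k1 r^2 times it, then the intrinsics apply), "pose" (4x4, takes a point from camera to world coordinates). Camera axes: x right, y down, z forward; pixel columns grow to the right and rows downward; lengths in mm; the calibration is good to about 2 mm. A picture is of the moment at which its call begins. camera_model takes no time and is no camera call.
- arm.job_done(): hands the job in, once; it reports no verdict.
The state is a dict: "clock": time; "joints": joint angles; "joint_vel": joint speeds; "joint_efforts": joint torques, N m; "position": TCP position; "ee_rot": TCP orientation; "contact_force": force on the tool from outside, world axes, zero at the start; "wrist_torque": the same for the moment, N m; "gripper_width": finger opening in mm.
Only numpy, scipy, OpenCV 4.12 (cv2) and the standard library are available. Lean on these libraries where they do the work, as an engineer would, in place of code of your own. Each camera call takes 0.05 s, during which the arm holds its last target.

## Task

The microscope's black stage plate has been left lying loose on top of the stand, in front of its round recess. Without picking it up, nudge it across the deck with the fingertips until it drops into the recess and lies flush, black side still up; then push both stage clips in over it, as far as they swing. Leave everything else on the bench where it stands.

Things in the scene. Friction and masses are not known exactly. Their poses are not given: they have to be found in the camera images.
- stand: fixed, level microscope base, white with a flat light-grey deck 312 x 232 mm (local x -131 to +181, y +-116), 45 mm above the bench. Origin on the bench below the centre of the round recess; x points to the back (away from the robot at yaw 0, yaw within 0.4 rad), y left. Bare steel post 25 mm thick at local (148, 0), 200 mm above the deck (foot 60 mm wide, 20 high), with a 44 mm collar low on it
- recess (a point): centre of the floor of the recess in the deck: round, 64 mm across, 6 mm deep, flat pale floor (white, aluminium at the edge) 39 mm above the bench. The plate fits with 2 mm to spare all round; pushed over it, the plate tips its leading edge in when its centre is within about 10 mm of this point and drops wholly in within about 2 mm
- stage_plate: loose disc, 60 mm across, 6 mm thick, upper half black, lower half white plastic, about 25 g. Origin at the centre of its underside, z up through the black face. Starts flat on the deck (underside at 45 mm), its centre 45 to 85 mm from the recess centre on the robot's side (may overhang the recess); seated, its underside is at 39 mm and its top flush with the deck
- clip_left (a joint): angle (rad) of the left stage clip (local +y side) about its upright pivot: 0 = fully in, at its stop, blade pointing at the recess centre; grows as it swings out, clockwise seen from above, to 1.85 at the other stop. Starts swung out, 1.2 to 1.75. Light friction (about 0.5 N at the tip), no spring, stays where it is left
- clip_right (a joint): angle (rad) of the right stage clip (local -y side), mirror image: 0 = fully in, blade pointing at the recess centre; grows as it swings out, counter-clockwise seen from above, to 1.85. Starts 1.2 to 1.75
- clip_left_pivot (a point): pivot of the left clip at deck height, local (45, +58) mm of the stand, 73 mm from the recess centre. Clip: steel strip 9 mm wide, 3 mm thick, underside 2.5 and top 5.5 mm above the deck, from 10 mm behind the pivot to 56 mm beyond it, the last 7 mm bent up to 14 mm above the deck; pivot screw 13 mm across, 11 mm high
- clip_right_pivot (a point): pivot axis of the right clip at deck height, at local (45, -58) mm of the stand; the clip is a mirror twin of the left one
- clip_left_tip (a point): upturned tip of the left clip, 56 mm from its pivot and 8 mm above the deck; fully in, it lies 17 mm from the recess centre, over the plate
- clip_right_tip (a point): upturned tip of the right clip, likewise
- petri_dish: small clear petri dish, 35 mm across, 10 mm high, standing on the deck's back right corner. Not to be moved. Origin at the centre of its underside
- eyepiece: black microscope eyepiece standing on the deck's back left corner, 34 mm across, 46 mm high. Not to be moved. Origin at the centre of its underside
- tweezers: steel tweezers lying on the green mat left of the stand, 130 mm long (along x), 7 mm high. Not to be moved. Origin mid-length on the underside
- sample_jar: amber glass jar with white lid, 48 mm across, 55 mm high, on the right of the mat. Not to be moved. Origin at the centre of its underside
- wash_bottle: white wash bottle with blue cap and bent spout, 64 mm across, 185 mm high, at the back left. Not to be moved. Origin at the centre of its underside
- air_blower: black rubber air blower standing on end, 58 mm across, 110 mm high, at the front left. Not to be moved. Origin at the centre of its underside
- slide_box: blue slide box, 85 x 85 x 30 mm, on the right of the mat. Not to be moved. Origin at the centre of its underside
Not all that is in view belongs to the job. Of the things like the stage_plate, leave any that is blue, orange or yellow; of the rest the smaller one is meant.

How it is judged (in metres and radians):
On the way, in this order (a step that is already met when the one before it is completed fails the run):
1. the plate lies seated in the recess (z of stage_plate in the frame of stand between 0.037 and 0.0408 m and horizontal distance between stage_plate and recess below 0.004 m and angle between stage_plate's own z axis and vertical below 0.045 rad), for 0.2 s.
2. both clips are swung in over the seated plate (all of step 1 and value of joint each of clip_left, clip_right below 0.25 rad), for 0.2 s.
At the end, for the whole second after the job is handed in: the plate rests flat in the recess, black side up, its underside 37 to 40.8 mm above the bench (39 = on the floor), within 4 mm of the recess centre and 0.045 rad of level; both clips within 0.25 rad of fully in; nothing else moved by 15 mm or more (all of step 2 and linear speed of stage_plate below 0.02 m/s and distance of each of petri_dish, tweezers, eyepiece, sample_jar, wash_bottle, air_blower, slide_box from where it was at the start of the episode below 0.015 m); the robot touches nothing.
It fails at once if the plate is lifted: its underside 5 mm or more above the deck (z of stage_plate in the frame of stand above 0.05 m).
It fails at once if the plate is tipped up by more than 0.5 rad (angle between stage_plate's own z axis and vertical above 0.5 rad).
It fails at once if the plate is pushed off the deck (z of stage_plate in the frame of stand below 0.033 m).
It fails at once if something else on the bench is disturbed (moved 15 mm or more) (distance of any of petri_dish, tweezers, eyepiece, sample_jar, wash_bottle, air_blower, slide_box from where it was at the start of the episode above 0.015 m).
It also fails if it takes over 58 s, if anything falls off the work surface, if the arm or the gripper's body presses on something with over 40 N, if the wrist force passes 120 N, or if a joint passes its speed limit or range.

## Working session

There is one attempt and no reset: what is moved stays moved. The work goes in short steps, Python scripts to look and compute and a tool call to move; the robot and the scene stay as the last step left them, time stands still between calls to the robot, and variables do not carry over. Pictures are saved under pics/ and viewed, and the job is handed in when it is done.

Besides the shell and the picture viewer there is one more tool, called after "Request:" as name(argument=value, ...) on one line, values as JSON. servo_tool: Moves the arm, as the interface text tells. Its arguments: {"type":"object","properties":{"rows":{"type":"array","items":{"type":"object","properties":{"fingers":{"type":"number"},"x":{"type":"number"},"y":{"type":"number"},"z":{"type":"number"},"turn":{"type":"number"}}}}},"required":["rows"]}

```bash
mkdir -p pics; ls
cat > h.py <<'E'
import numpy as np,cv2
from bench import arm
def save(n,tag):
    im,d=arm.get_image(n); cv2.imwrite(f'pics/{tag}.png',im[:,:,::-1]); np.save(f'{tag}_d.npy',d); np.save(f'{tag}_i.npy',im); return im,d
def ray(n,u,v):
    m=arm.camera_model(n); x=(u-m['cx'])/m['fx'];y=(v-m['cy'])/m['fy'];a,b=x,y
    for _ in range(20):
        s=1+m['k1']*(a*a+b*b);a,b=x/s,y/s
    return np.array([a,b,1.]),np.array(m['pose'])
def atz(n,u,v,z):
    r,P=ray(n,u,v); w=P[:3,:3]@r; o=P[:3,3]; return o+w*(z-o[2])/w[2]
def proj(n,p):
    m=arm.camera_model(n);P=np.array(m['pose']);c=P[:3,:3].T@(np.array(p,float)-P[:3,3]);a,b=c[:2]/c[2];s=1+m['k1']*(a*a+b*b)
    return np.array([m['cx']+m['fx']*a*s,m['cy']+m['fy']*b*s])
def crop(tag,out,u0,v0,u1,v1,k):
    im=np.load(f'{tag}_i.npy')[v0:v1,u0:u1,::-1]; cv2.imwrite(f'pics/{out}.png',cv2.resize(im,None,fx=k,fy=k,interpolation=cv2.INTER_CUBIC))
E
python3 - <<'E'
from h import *
save('top','t0');save('side','s0')
for n in('top','side'):print(arm.camera_model(n))
print(arm.read_state())
E
```

```text
pics
{'fx': 497.05429850484586, 'fy': 497.05429850484586, 'cx': 275.40702784561586, 'cy': 210.93692693095284, 'k1': -0.01816523082039384, 'pose': array([[ 1.83198254e-02, -9.76862625e-01,  2.13081663e-01,
         2.46985470e+02],
       [-9.99816125e-01, -1.66909922e-02,  9.44074854e-03,
        -8.53980014e+00],
       [-5.66577003e-03, -2.13215436e-01, -9.76988780e-01,
         1.47612654e+03],
       [ 0.00000000e+00,  0.00000000e+00,  0.00000000e+00,
         1.00000000e+00]])}
{'fx': 402.825211356895, 'fy': 402.825211356895, 'cx': 275.5682587936632, 'cy': 210.7334486430764, 'k1': -0.0015567211568107422, 'pose': array([[-8.36159852e-01, -3.84999979e-01,  3.90655497e-01,
         9.17462407e+01],
       [-5.48172109e-01,  5.62505818e-01, -6.18946317e-01,
         7.55753580e+02],
       [ 1.85483291e-02, -7.31684509e-01, -6.81391032e-01,
         8.89100941e+02],
       [ 0.00000000e+00,  0.00000000e+00,  0.00000000e+00,
         1.00000000e+00]])}
{'clock': 0.1, 'joints': array([-8.91383805e-01,  3.85481686e-01,  6.75980280e-03, -4.12295757e-04,
       -1.19402714e+00, -2.58582188e-01]), 'joint_vel': array([ 0.00086824, -0.00113266,  0.00217054,  0.00218187,  0.00130834,
        0.00032973]), 'joint_efforts': array([-4.96309895e-04, -3.93319094e+01,  1.88929027e+01,  4.19796333e+00,
       -2.59485561e-03,  7.09720837e-06]), 'position': array([ 255.10661152, -569.98793213,  230.33208164]), 'ee_rot': array([-2.08791469e-01,  9.77959678e-01,  9.57531135e-04, -2.70377207e-04]), 'contact_force': array([-0.25049479,  0.2837329 ,  0.45743942]), 'wrist_torque': array([ 0.05039634, -0.01932739, -0.0033608 ]), 'gripper_width': 85.23544799006288}
```

View pics/t0.png

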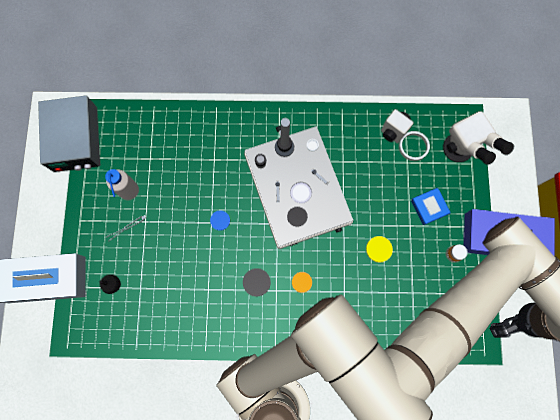

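View pics/s0.png

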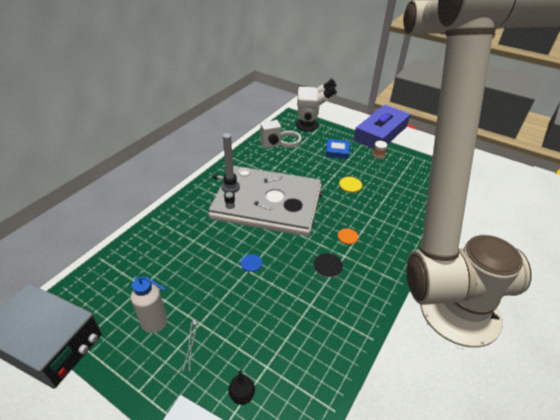

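The disc-like things in the top view are dark (297,216) on the deck, larger dark (257,282) on the mat, blue (220,220), orange (302,282) and yellow (379,249). Blue, orange and yellow are ruled out. Of the two dark ones, the smaller one on the deck fits. I'll confirm that in an enlarged crop.

Run:
```python
from h import *
crop('t0','t0c',235,110,365,255,5)
crop('s0','s0c',200,120,340,240,5)
```

```text
(no output)
```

View pics/t0c.png

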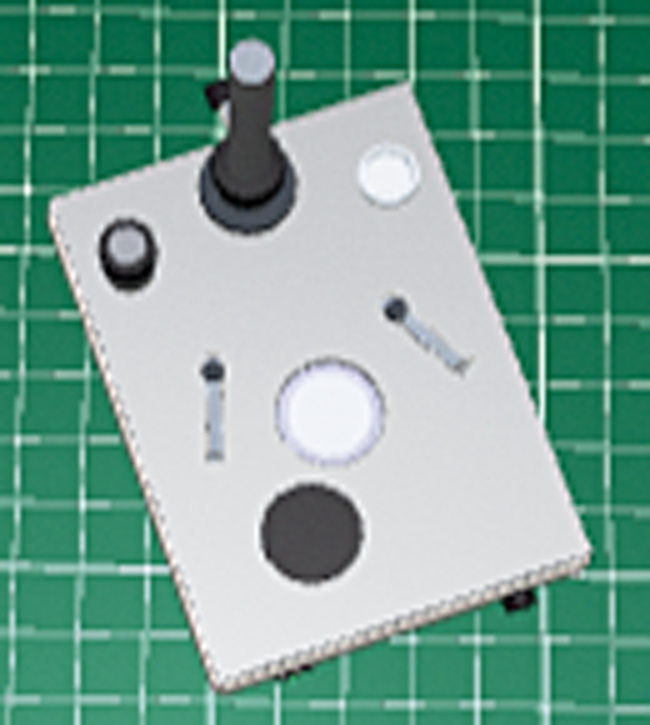

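View pics/s0c.png

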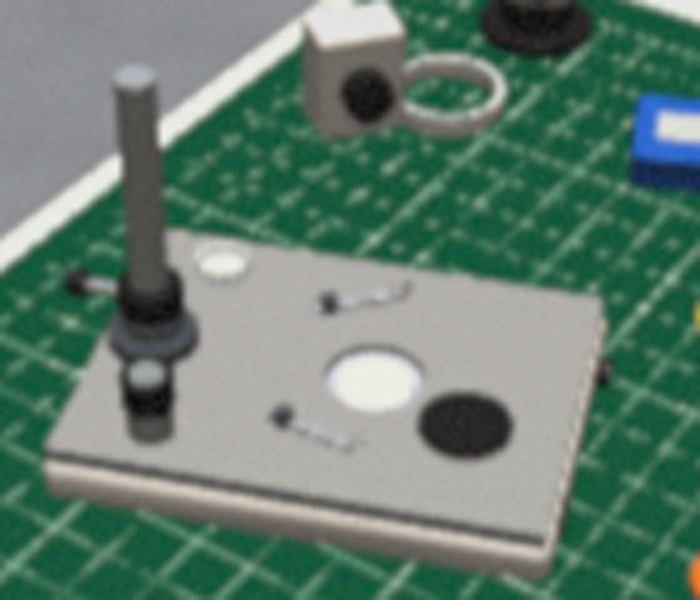

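The crop confirms it: the plate is the dark disc at crop (311,533), about 60 mm across. The recess is at (330,412), the clip pivots at (212,370) and (395,308), and their tips at (214,457) and (465,367).

Run:
```python
from h import *
f=lambda u,v,z:atz('top',235+u/5-.4,110+v/5-.4,z).round(1)
g=lambda u,v,z:atz('side',200+u/5-.4,120+v/5-.4,z).round(1)
R=f(330,412,45);P=f(311,533,51)
print('R',R,g(374,382,45),'P',P,g(466,426,51))
a,b,c,d=f(50,200,45),f(408,85,45),f(590,552,45),f(215,685,45)
print('corners',a,b,c,d,[np.linalg.norm(x).round(1) for x in(a-b,b-c,c-d,d-a)])
for p,q in((a,b),(d,c)): v=p-q;print('yaw',np.arctan2(-v[0],v[1]))
for p,q in((d,a),(c,b)): v=q-p;print('yaw',np.arctan2(v[1],v[0]))
pl,pr=f(212,370,56),f(395,308,56);print('piv',pl,pr,np.linalg.norm(pl-pr),g(281,416,56),g(328,302,56))
v=pl-pr;yaw=np.arctan2(-v[0],v[1]);print('yawp',yaw)
for y in(yaw,):
  rot=np.array([[np.cos(y),-np.sin(y)],[np.sin(y),np.cos(y)]])
  print('R from piv',(pl+pr)[:2]/2-rot@[45,0])
tl,tr=f(214,457,55),f(465,367,55);print('tips',tl,tr,np.linalg.norm(tl-pl),np.linalg.norm(tr-pr))
print('pet',f(388,175,55),'eye',f(126,245,91))
for p,t in((pl,tl),(pr,tr)):
  i=R-p;o=t-p;print(np.arctan2(i[0]*o[1]-i[1]*o[0],i[0]*o[0]+i[1]*o[1]))
```

```text
R [618.  -68.5  45. ] [616.7 -66.7  45. ] P [543.1 -57.7  51. ] [542.9 -58.4  51. ]
corners [747.8 102.1  45. ] [ 825.4 -114.7   45. ] [ 535.8 -221.7   45. ] [453.3  -3.   45. ] [np.float64(230.3), np.float64(308.7), np.float64(233.7), np.float64(312.7)]
yaw 0.34372503869330484
yaw 0.36072349939399834
yaw 0.3427873049513116
yaw 0.35391817973524947
piv [639.6   2.   56. ] [ 679.7 -106.2   56. ] 115.39172413999195 [639.7   3.4  56. ] [ 679.3 -106.2   56. ]
yawp 0.3549163430745217
R from piv [617.45459963 -67.73803655]
tips [ 5.869e+02 -1.000e-01  5.500e+01] [ 644.2 -147.8   55. ] 52.751303301435165 54.69744052512878
pet [ 763.5 -101.9   55. ] eye [704.7  53.3  91. ]
-1.233666798655182
1.4128355667221282
```

Request:
servo_tool(rows=[{"turn": 6.34, "fingers": 4.0}, {"turn": 6.34}, {"turn": 6.34}, {"turn": 6.34}, {"turn": 6.34}, {}])

```text
invalid input at $.rows[0]: expected keys fingers, x, y, z, turn
```

```bash
cat >> h.py <<'E'
from scipy.spatial.transform import Rotation as Ro
def to(x,y,z):
    s=arm.read_state();R=Ro.from_quat(s['ee_rot']).as_matrix();d=R.T@(np.array([x,y,z])-s['position'])
    print('pos',s['position'].round(1),'xang',np.arctan2(R[1,0],R[0,0]).round(4),'zax',R[:,2].round(3),'F',s['contact_force'].round(1),'w',round(s['gripper_width'],1),'t',s['clock'],'delta cm',(d/10).round(2))
E
python3 -c "
from h import *
to(495.4,-51.7,130)"
```

```text
pos [ 255.1 -570.   230.3] xang -2.7209 zax [-0.001  0.002 -1.   ] F [-0.3  0.3  0.5] w 85.2 t 0.1 delta cm [-43.1   37.48  10.1 ]
```

All keys are needed in every row.

Request:
servo_tool(rows=[{"turn": 6.34, "fingers": 4.0, "x": 0, "y": 0, "z": 0}, {"turn": 6.34, "fingers": 4.0, "x": 0, "y": 0, "z": 0}, {"turn": 6.34, "fingers": 4.0, "x": 0, "y": 0, "z": 0}, {"turn": 6.34, "fingers": 4.0, "x": 0, "y": 0, "z": 0}, {"turn": 6.34, "fingers": 4.0, "x": 0, "y": 0, "z": 0}, {"turn": 0, "fingers": 4.0, "x": 0, "y": 0, "z": 0}])

```text
clock: 0.6
position: [255.2, -570.2, 230.7]
ee_rot: [0.067, 0.998, 0.001, -0.0]
contact_force: [0.4, 0.1, -0.6]
gripper_width: 40.1
```

```bash
python3 -c "
from h import *
to(495.4,-51.7,130)"
```

```text
pos [ 255.2 -570.2  230.7] xang 3.0072 zax [-0.001  0.001 -1.   ] F [ 0.4  0.1 -0.6] w 40.1 t 0.6 delta cm [-16.87  54.59  10.11]
```

Request:
servo_tool(rows=[{"x": -0.84, "y": 2.73, "z": 0, "turn": 0, "fingers": 4.0}, {"x": -0.84, "y": 2.73, "z": 0, "turn": 0, "fingers": 4.0}, {"x": -0.84, "y": 2.73, "z": 0, "turn": 0, "fingers": 4.0}, {"x": -0.84, "y": 2.73, "z": 0, "turn": 0, "fingers": 4.0}, {"x": -0.84, "y": 2.73, "z": 0, "turn": 0, "fingers": 4.0}, {"x": -0.84, "y": 2.73, "z": 0, "turn": 0, "fingers": 4.0}, {"x": -0.84, "y": 2.73, "z": 0, "turn": 0, "fingers": 4.0}, {"x": -0.84, "y": 2.73, "z": 0, "turn": 0, "fingers": 4.0}, {"x": -0.84, "y": 2.73, "z": 0, "turn": 0, "fingers": 4.0}, {"x": -0.84, "y": 2.73, "z": 0, "turn": 0, "fingers": 4.0}])

```text
clock: 1.43
position: [374.8, -309.5, 231.2]
ee_rot: [0.065, 0.998, 0.0, -0.0]
contact_force: [0.3, -0.4, -0.7]
gripper_width: 40.2
```

Request:
servo_tool(rows=[{"x": -0.84, "y": 2.73, "z": 0, "turn": 0, "fingers": 4.0}, {"x": -0.84, "y": 2.73, "z": 0, "turn": 0, "fingers": 4.0}, {"x": -0.84, "y": 2.73, "z": 0, "turn": 0, "fingers": 4.0}, {"x": -0.84, "y": 2.73, "z": 0, "turn": 0, "fingers": 4.0}, {"x": -0.84, "y": 2.73, "z": 0, "turn": 0, "fingers": 4.0}, {"x": -0.84, "y": 2.73, "z": 0, "turn": 0, "fingers": 4.0}, {"x": -0.84, "y": 2.73, "z": 0, "turn": 0, "fingers": 4.0}, {"x": -0.84, "y": 2.73, "z": 0, "turn": 0, "fingers": 4.0}, {"x": -0.84, "y": 2.73, "z": 0, "turn": 0, "fingers": 4.0}, {"x": 0, "y": 0, "z": 0, "turn": 0, "fingers": 4.0}])

```text
clock: 2.27
position: [483.8, -74.2, 231.2]
ee_rot: [0.063, 0.998, 0.0, 0.0]
contact_force: [0.6, -0.5, -0.5]
gripper_width: 39.7
```

```bash
python3 -c "
from h import *
to(495.4,-51.7,60)"
```

```text
pos [483.8 -74.2 231.2] xang 3.0164 zax [ 0.001  0.    -1.   ] F [ 0.6 -0.5 -0.5] w 39.7 t 2.2667 delta cm [-0.85  2.37 17.12]
```

Request:
servo_tool(rows=[{"x": -0.43, "y": 1.19, "z": 3.5, "turn": 0, "fingers": 4.0}, {"x": -0.42, "y": 1.18, "z": 3.5, "turn": 0, "fingers": 4.0}, {"x": 0, "y": 0, "z": 3.5, "turn": 0, "fingers": 4.0}, {"x": 0, "y": 0, "z": 3.5, "turn": 0, "fingers": 4.0}, {"x": 0, "y": 0, "z": 2.6, "turn": 0, "fingers": 4.0}, {"x": 0, "y": 0, "z": 0, "turn": 0, "fingers": 4.0}])

```text
clock: 2.77
position: [489.1, -55.8, 60.2]
ee_rot: [0.066, 0.998, -0.001, -0.006]
contact_force: [-0.1, -0.9, -0.7]
gripper_width: 40.0
```

```bash
python3 -c "
from h import *
to(495.4,-51.7,50)
save('side','s1');crop('s1','s1c',200,120,340,240,5);save('top','t1');crop('t1','t1c',235,110,365,255,4)"
```

```text
pos [489.1 -55.8  60.2] xang 3.0101 zax [-0.012 -0.002 -1.   ] F [-0.1 -0.9 -0.7] w 40.0 t 2.7667 delta cm [-0.58  0.49  1.02]
```

View pics/s1c.png

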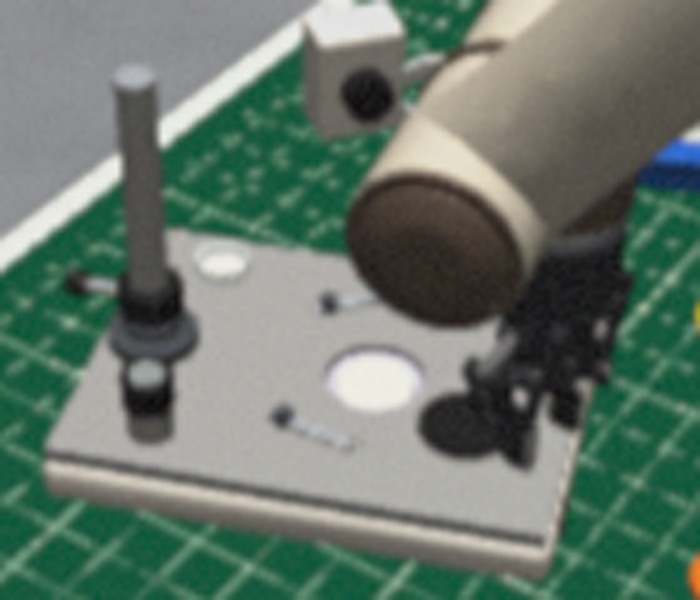

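View pics/t1c.png

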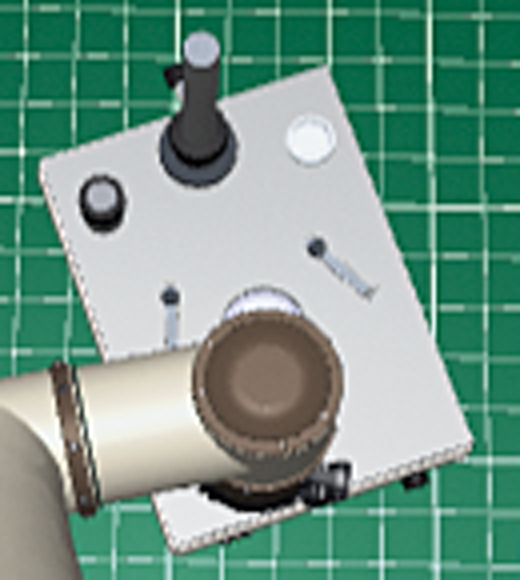

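Request:
servo_tool(rows=[{"x": 0, "y": 0.4, "z": 0.3, "turn": 0, "fingers": 4.0}, {"x": 0, "y": 0, "z": 0.4, "turn": 0, "fingers": 4.0}, {"x": 0, "y": 0, "z": 0.4, "turn": 0, "fingers": 4.0}, {"x": 0, "y": 0, "z": 0.2, "turn": 0, "fingers": 4.0}, {"x": 0, "y": 0, "z": 0, "turn": 0, "fingers": 4.0}, {"x": 0, "y": 0, "z": 0, "turn": 0, "fingers": 4.0}])

```text
clock: 3.37
position: [494.2, -51.1, 52.6]
ee_rot: [0.066, 0.998, 0.0, 0.0]
contact_force: [-0.7, -0.7, -0.1]
gripper_width: 40.2
```

```bash
python3 -c "
from h import *
to(495.4,-51.7,42)"
```

```text
pos [494.2 -51.1  52.6] xang 3.0093 zax [ 0.  0. -1.] F [-0.7 -0.7 -0.1] w 40.2 t 3.3667 delta cm [-0.13 -0.05  1.06]
```

Request:
servo_tool(rows=[{"x": 0, "y": 0, "z": 0.2, "turn": 0, "fingers": 4.0}, {"x": 0, "y": 0, "z": 0.2, "turn": 0, "fingers": 4.0}, {"x": 0, "y": 0, "z": 0.1, "turn": 0, "fingers": 4.0}, {"x": 0, "y": 0, "z": 0, "turn": 0, "fingers": 4.0}, {"x": 0, "y": 0, "z": 0, "turn": 0, "fingers": 4.0}])

```text
clock: 3.78
position: [494.1, -51.1, 47.2]
ee_rot: [0.066, 0.998, -0.0, -0.0]
contact_force: [0.6, 1.4, -0.1]
gripper_width: 40.2
```

Request:
servo_tool(rows=[{"x": 0, "y": 0, "z": 0.1, "turn": 0, "fingers": 4.0}, {"x": 0, "y": 0, "z": 0.1, "turn": 0, "fingers": 4.0}, {"x": 0, "y": 0, "z": 0, "turn": 0, "fingers": 4.0}])

```text
clock: 4.03
position: [494.0, -51.0, 45.1]
ee_rot: [0.066, 0.998, -0.0, -0.0]
contact_force: [-0.3, -0.4, -0.2]
gripper_width: 40.0
```

Request:
servo_tool(rows=[{"x": 0, "y": 0, "z": 0.1, "turn": 0, "fingers": 4.0}, {"x": 0, "y": 0, "z": 0.1, "turn": 0, "fingers": 4.0}, {"x": 0, "y": 0, "z": 0, "turn": 0, "fingers": 4.0}])

```text
clock: 4.28
position: [494.2, -51.0, 43.6]
ee_rot: [0.066, 0.998, -0.0, 0.0]
contact_force: [-1.5, 0.1, 3.4]
gripper_width: 39.8
```

Request:
servo_tool(rows=[{"x": 0, "y": 0, "z": 0.1, "turn": 0, "fingers": 4.0}, {"x": 0, "y": 0, "z": 0, "turn": 0, "fingers": 4.0}])

```text
clock: 4.45
position: [494.2, -51.0, 43.5]
ee_rot: [0.066, 0.998, -0.0, 0.0]
contact_force: [-3.0, 0.7, 10.5]
gripper_width: 40.1
```

Request:
servo_tool(rows=[{"x": 0, "y": 0, "z": 0.1, "turn": 0, "fingers": 4.0}, {"x": 0, "y": 0, "z": 0, "turn": 0, "fingers": 4.0}])

```text
clock: 4.62
position: [494.2, -51.1, 43.5]
ee_rot: [0.066, 0.998, -0.0, 0.0]
contact_force: [-6.5, 1.0, 17.3]
gripper_width: 39.6
```

Request:
servo_tool(rows=[{"x": 0, "y": 0, "z": -0.25, "turn": 0, "fingers": 4.0}, {"x": 0, "y": 0, "z": -0.2, "turn": 0, "fingers": 4.0}, {"x": -0.4, "y": 0, "z": 0, "turn": 0, "fingers": 4.0}, {"x": -0.4, "y": 0, "z": 0, "turn": 0, "fingers": 4.0}, {"x": -0.4, "y": 0, "z": 0, "turn": 0, "fingers": 4.0}, {"x": -0.3, "y": 0, "z": 0, "turn": 0, "fingers": 4.0}, {"x": -0.3, "y": 0, "z": 0, "turn": 0, "fingers": 4.0}, {"x": -0.3, "y": 0, "z": 0, "turn": 0, "fingers": 4.0}, {"x": -0.4, "y": 0, "z": 0, "turn": 0, "fingers": 4.0}, {"x": -0.4, "y": 0, "z": 0, "turn": 0, "fingers": 4.0}])

```text
clock: 5.45
position: [523.1, -55.0, 45.7]
ee_rot: [0.066, 0.998, -0.0, -0.0]
contact_force: [-0.4, -0.1, 0.1]
gripper_width: 40.1
```

```bash
python3 -c "
from h import *
to(584.4,-63.6,46)
save('side','s2');crop('s2','s2c',200,120,340,240,5)"
```

```text
pos [523.1 -55.   45.7] xang 3.0091 zax [-0. -0. -1.] F [-0.4 -0.1  0.1] w 40.1 t 5.45 delta cm [-6.19 -0.05 -0.04]
```

View pics/s2c.png

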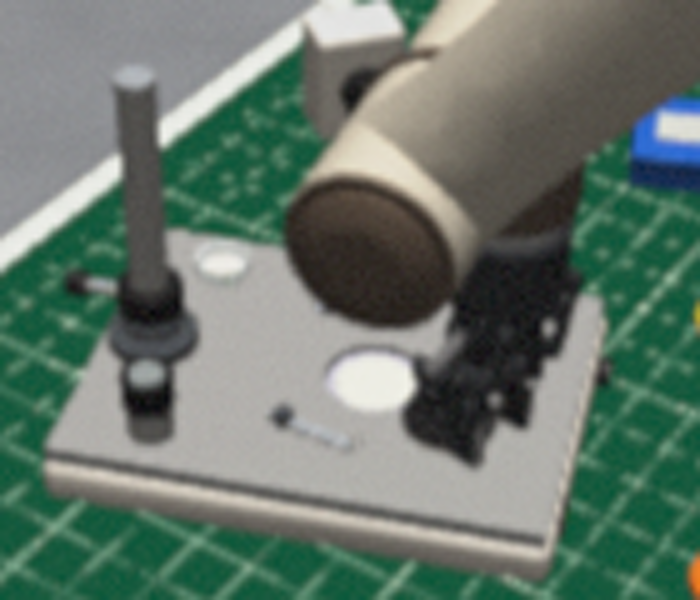

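Request:
servo_tool(rows=[{"x": -0.4, "y": 0, "z": 0, "turn": 0, "fingers": 4.0}, {"x": -0.4, "y": 0, "z": 0, "turn": 0, "fingers": 4.0}, {"x": -0.4, "y": 0, "z": 0, "turn": 0, "fingers": 4.0}, {"x": -0.4, "y": 0, "z": 0, "turn": 0, "fingers": 4.0}, {"x": -0.4, "y": 0, "z": 0, "turn": 0, "fingers": 4.0}, {"x": -0.4, "y": 0, "z": 0, "turn": 0, "fingers": 4.0}, {"x": -0.4, "y": 0, "z": 0, "turn": 0, "fingers": 4.0}, {"x": -0.4, "y": 0, "z": 0, "turn": 0, "fingers": 4.0}, {"x": -0.4, "y": 0, "z": 0, "turn": 0, "fingers": 4.0}, {"x": -0.4, "y": 0, "z": 0, "turn": 0, "fingers": 4.0}])

```text
clock: 6.33
position: [562.9, -60.2, 45.8]
ee_rot: [0.066, 0.998, -0.0, -0.0]
contact_force: [-0.6, -0.5, 0.2]
gripper_width: 40.0
```

```bash
python3 -c "
from h import *
to(584.4,-63.6,46)
save('side','s3');crop('s3','s3c',200,150,320,240,6)"
```

```text
pos [562.9 -60.2  45.8] xang 3.0091 zax [-0. -0. -1.] F [-0.6 -0.5  0.2] w 40.0 t 6.3333 delta cm [-2.18 -0.05 -0.02]
```

View pics/s3c.png

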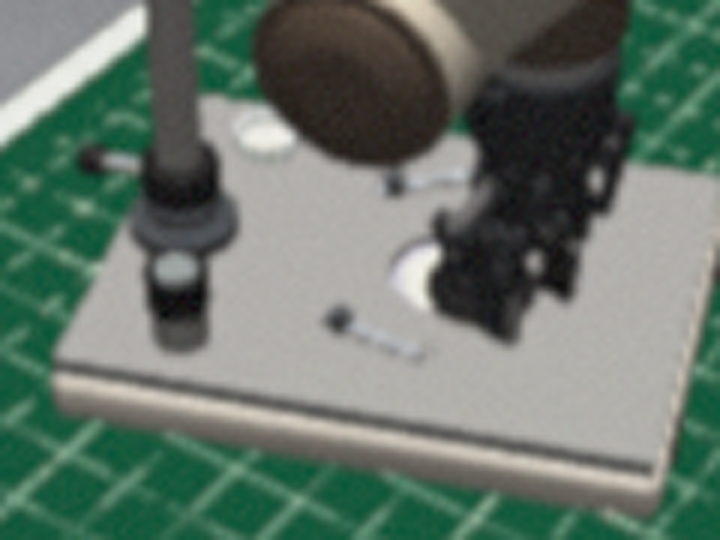

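Request:
servo_tool(rows=[{"x": -0.3, "y": -0.05, "z": 0, "turn": 0, "fingers": 4.0}, {"x": -0.3, "y": 0, "z": 0, "turn": 0, "fingers": 4.0}, {"x": -0.3, "y": 0, "z": 0, "turn": 0, "fingers": 4.0}, {"x": -0.3, "y": 0, "z": 0, "turn": 0, "fingers": 4.0}, {"x": -0.2, "y": 0, "z": 0, "turn": 0, "fingers": 4.0}, {"x": -0.2, "y": 0, "z": 0, "turn": 0, "fingers": 4.0}, {"x": -0.2, "y": 0, "z": 0, "turn": 0, "fingers": 4.0}, {"x": -0.1, "y": 0, "z": 0, "turn": 0, "fingers": 4.0}, {"x": -0.1, "y": 0, "z": 0, "turn": 0, "fingers": 4.0}, {"x": 0, "y": 0, "z": 0, "turn": 0, "fingers": 4.0}])

```text
clock: 7.22
position: [582.5, -63.3, 45.8]
ee_rot: [0.066, 0.998, 0.0, 0.0]
contact_force: [-0.6, 0.2, 0.4]
gripper_width: 39.7
```

```bash
python3 -c "
from h import *
to(584.4,-63.6,46)
save('side','s4');crop('s4','s4c',200,150,320,240,6)"
```

```text
pos [582.5 -63.3  45.8] xang 3.0091 zax [ 0.  0. -1.] F [-0.6  0.2  0.4] w 39.7 t 7.2167 delta cm [-0.2  -0.   -0.02]
```

View pics/s4c.png

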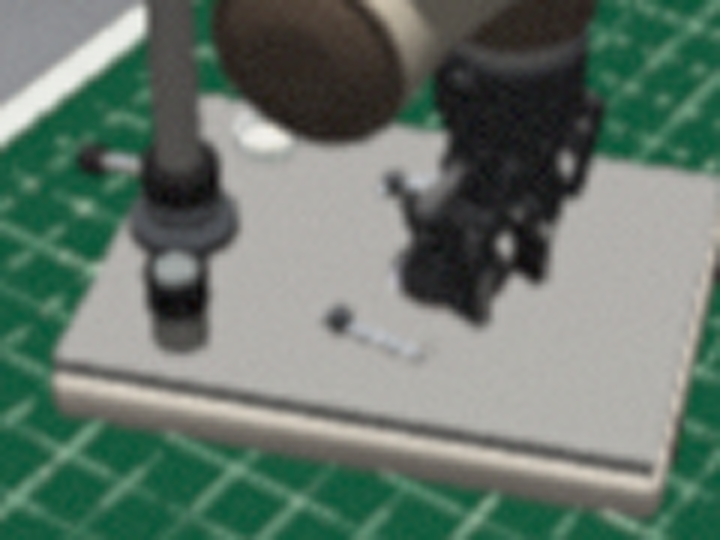

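Request:
servo_tool(rows=[{"x": -0.1, "y": 0, "z": 0, "turn": 0, "fingers": 4.0}, {"x": -0.1, "y": 0, "z": 0, "turn": 0, "fingers": 4.0}, {"x": -0.05, "y": 0, "z": 0, "turn": 0, "fingers": 4.0}, {"x": 0, "y": 0, "z": 0, "turn": 0, "fingers": 4.0}])

```text
clock: 7.6
position: [584.9, -63.6, 45.9]
ee_rot: [0.066, 0.998, 0.0, 0.0]
contact_force: [0.2, 0.1, 0.1]
gripper_width: 40.2
```

Request:
servo_tool(rows=[{"x": -0.1, "y": 0, "z": 0, "turn": 0, "fingers": 4.0}, {"x": -0.05, "y": 0, "z": 0, "turn": 0, "fingers": 4.0}, {"x": 0, "y": 0, "z": 0, "turn": 0, "fingers": 4.0}])

```text
clock: 7.85
position: [586.4, -63.8, 45.8]
ee_rot: [0.066, 0.998, 0.0, 0.0]
contact_force: [-0.9, 0.2, -0.8]
gripper_width: 40.0
```

```bash
python3 -c "
from h import *
to(584.4,-63.6,46)
save('side','s5');crop('s5','s5c',240,170,300,215,12)"
```

```text
pos [586.4 -63.8  45.8] xang 3.0091 zax [ 0.  0. -1.] F [-0.9  0.2 -0.8] w 40.0 t 7.85 delta cm [ 0.2  -0.01 -0.02]
```

View pics/s5c.png

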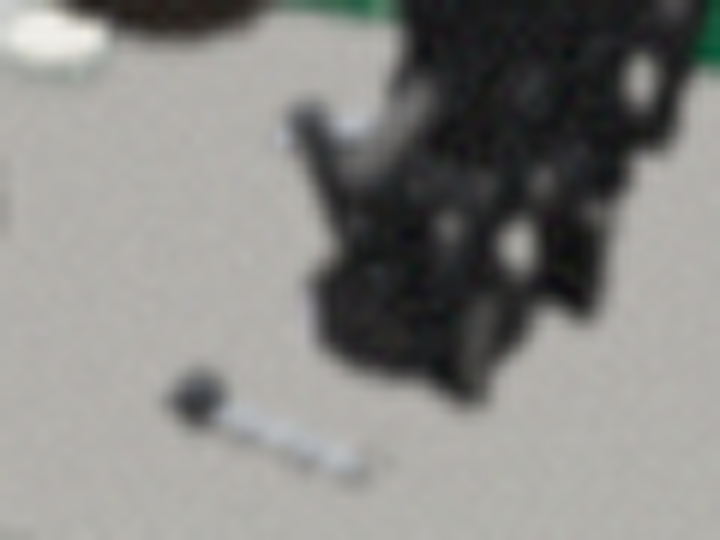

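Request:
servo_tool(rows=[{"x": 0.5, "y": 0, "z": 0, "turn": 0, "fingers": 4.0}, {"x": 1.5, "y": 0, "z": 0, "turn": 0, "fingers": 4.0}, {"x": 3, "y": 0, "z": 0, "turn": 0, "fingers": 4.0}, {"x": 3, "y": 0, "z": -3, "turn": 0, "fingers": 4.0}, {"x": 3, "y": 0, "z": -3, "turn": 0, "fingers": 4.0}, {"x": 3, "y": 0, "z": -3, "turn": 0, "fingers": 4.0}, {"x": 3, "y": 0, "z": 0, "turn": 0, "fingers": 4.0}, {"x": 3, "y": 0, "z": 0, "turn": 0, "fingers": 4.0}])

```text
clock: 8.57
position: [389.0, -37.3, 135.8]
ee_rot: [0.066, 0.998, 0.001, 0.002]
contact_force: [0.5, 1.0, 0.1]
gripper_width: 40.0
```

```bash
python3 -c "
from h import *
to(584.4,-63.6,46)
save('side','s6');crop('s6','s6c',240,160,300,205,12)
save('top','t6');crop('t6','t6c',235,110,365,255,4)"
```

```text
pos [389.  -37.3 135.8] xang 3.0089 zax [ 0.005  0.002 -1.   ] F [0.5 1.  0.1] w 40.0 t 8.5667 delta cm [-19.68  -0.04   9.06]
```

View pics/s6c.png

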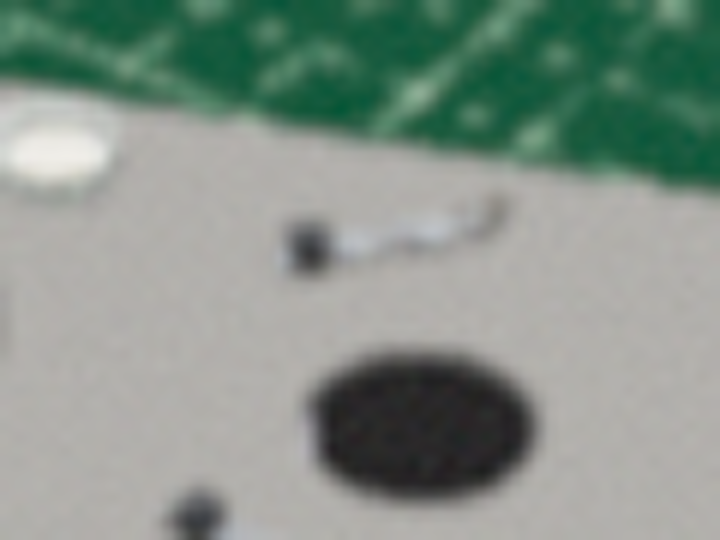

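View pics/t6c.png

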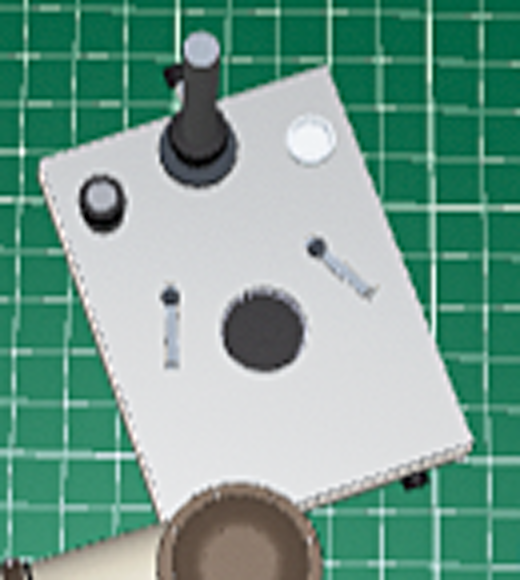

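Run:
```python
from h import *
crop('t6','t6d',283,176,318,208,20)
for n,t in(('top','t6'),('side','s6')):
    im=np.load(t+'_i.npy').astype(int);d=np.load(t+'_d.npy')
    c=proj(n,[617,-67,45]).round().astype(int);print(n,c)
    v,u=np.mgrid[c[1]-20:c[1]+21,c[0]-20:c[0]+21]
    m=im[v,u].sum(2)<250
    k,lab,st,ce=cv2.connectedComponentsWithStats(m.astype(np.uint8));i=lab[20,20];m=lab==i
    print('cent',ce[i]+[u.min(),v.min()],st[i],atz(n,*(ce[i]+[u.min(),v.min()]),45).round(1))
    me=cv2.erode(m.astype(np.uint8),np.ones((3,3)))>0
    pts=[]
    for a,b in zip(u[me],v[me]):
        r,P=ray(n,a,b);pts.append(P[:3,:3]@(r*d[b,a])+P[:3,3])
    pts=np.array(pts);A=np.c_[pts[:,:2]-pts[:,:2].mean(0),np.ones(len(pts))];print('plane',np.linalg.lstsq(A,pts[:,2],rcond=None)[0],pts[:,2].std())
    # deck ref
    q=[]
    for ang in np.linspace(0,6.28,60):
      p=[617+45*np.cos(ang),-68+45*np.sin(ang),45];a,b=proj(n,p).round().astype(int);r,P=ray(n,a,b);q.append((P[:3,:3]@(r*d[b,a])+P[:3,3])[2])
    print('deck',np.median(q))
```

```text
top [300 192]
cent [300.21527778 192.79861111] [ 11  12  20  19 288] [615.5 -67.4  45. ]
plane [-3.09077693  0.47858055 52.46794381] 97.82100600541565
deck 45.511381142459186
side [274 196]
cent [274.60493827 195.10493827] [ 12  14  18  11 162] [618.6 -70.8  45. ]
plane [-2.17258691e-02  1.99533896e-02  4.70396141e+01] 1.7393057433374557
deck 46.62527074878875
```

View pics/t6d.png

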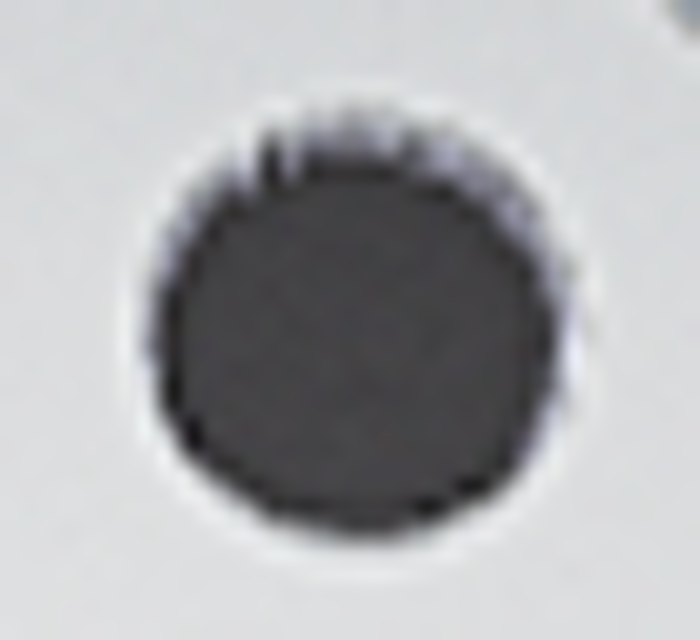

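```bash
cat > pl.py <<'E'
from h import *
def chk(n,t,c=(616,-68),r=24):
    d=np.load(t+'_d.npy');pts=[];q=[]
    for u in range(240,340):
      for v in range(150,240):
        if d[v,u]<=0: continue
        ra,P=ray(n,u,v);p=P[:3,:3]@(ra*d[v,u])+P[:3,3];h=np.hypot(p[0]-c[0],p[1]-c[1])
        if abs(p[2]-45)<12:
          if h<r: pts.append(p)
          elif 40<h<48: q.append(p[2])
    pts=np.array(pts);b=pts[:,:2].mean(0);k=np.ones(len(pts),bool)
    for _ in range(6):
        s=np.linalg.lstsq(np.c_[pts[k,:2]-b,np.ones(k.sum())],pts[k,2],rcond=None)[0];res=pts[:,2]-np.c_[pts[:,:2]-b,np.ones(len(pts))]@s;k=abs(res)<max(1.0,2*np.median(abs(res)))
    print(n,'slope',s[:2].round(3),'z',s[2].round(2),'n',k.sum(),'res',res[k].std().round(2),'deck',np.median(q).round(2))
E
python3 -c "
from pl import *
chk('top','t6');chk('side','s6');chk('top','t0');chk('top','t0',(543,-58));chk('side','s0',(543,-58))"
```

```text
Traceback (most recent call last):
  File "pl.py", line 7, in chk
    ra,P=ray(n,u,v);p=P[:3,:3]@(ra*d[v,u])+P[:3,3];h=np.hypot(p[0]-c[0],p[1]-c[1])
         ~~~^^^^^^^
  File "h.py", line 6, in ray
    m=arm.camera_model(n); x=(u-m['cx'])/m['fx'];y=(v-m['cy'])/m['fy'];a,b=x,y
ValueError: time passes only in moves, steps and waits
```

```bash
sed -i '/^from bench import arm/a import functools\n@functools.lru_cache(None)\ndef CM(n): return arm.camera_model(n)' h.py; sed -i 's/m=arm.camera_model(n)/m=CM(n)/' h.py
python3 -c "
from pl import *
chk('top','t6');chk('side','s6');chk('top','t0');chk('top','t0',(543,-58));chk('side','s0',(543,-58))"
```

```text
top slope [ 0.066 -0.009] z 46.31 n 156 res 1.93 deck 45.73
side slope [-0.007 -0.004] z 47.14 n 99 res 1.24 deck 46.68
top slope [-0.016  0.004] z 40.1 n 156 res 2.09 deck 45.52
top slope [-0.02 -0.02] z 51.4 n 171 res 2.13 deck 45.51
side slope [-0.004 -0.004] z 52.95 n 101 res 1.31 deck 46.85
```

```bash
python3 -c "
from pl import *
for i in range(3):
  save('top','t7%d'%i);save('side','s7%d'%i);chk('top','t7%d'%i);chk('side','s7%d'%i)
to(577,38,100)"
```

```text
top slope [0.014 0.057] z 45.32 n 157 res 1.96 deck 45.2
side slope [ 0.004 -0.   ] z 46.95 n 86 res 0.92 deck 46.8
top slope [0.027 0.039] z 46.09 n 159 res 1.87 deck 45.3
side slope [-0.001 -0.005] z 47.06 n 89 res 1.1 deck 47.04
top slope [-0.026  0.037] z 45.63 n 160 res 1.85 deck 45.39
side slope [-0.004 -0.011] z 46.93 n 95 res 1.18 deck 47.25
pos [390.4 -37.6 134.1] xang 3.0088 zax [-0. -0. -1.] F [-0.4 -0.7 -1.1] w 39.9 t 8.9667 delta cm [-17.49   9.96   3.41]
```

Request:
servo_tool(rows=[{"x": -2.45, "y": 1.25, "z": 0, "turn": 0, "fingers": 0}, {"x": -2.45, "y": 1.25, "z": 0, "turn": 0, "fingers": 0}, {"x": -2.45, "y": 1.25, "z": 0, "turn": 0, "fingers": 0}, {"x": -2.45, "y": 1.25, "z": 0, "turn": 0, "fingers": 0}, {"x": -2.45, "y": 1.25, "z": 0, "turn": 0, "fingers": 0}, {"x": -2.45, "y": 1.25, "z": 0, "turn": 0, "fingers": 0}, {"x": -2.45, "y": 1.25, "z": 0, "turn": 0, "fingers": 0}, {"x": -2.45, "y": 1.25, "z": 0, "turn": 0, "fingers": 0}, {"x": 0, "y": 0, "z": 3, "turn": 0, "fingers": 0}, {"x": 0, "y": 0, "z": 3, "turn": 0, "fingers": 0}])

```text
clock: 9.8
position: [600.6, 36.5, 73.7]
ee_rot: [0.066, 0.998, 0.001, 0.002]
contact_force: [-0.7, -0.1, -1.2]
gripper_width: -0.0
```

Request:
servo_tool(rows=[{"x": 0, "y": 0, "z": 1, "turn": 0, "fingers": 0}, {"x": 0, "y": 0, "z": 0, "turn": 0, "fingers": 0}, {"x": 0, "y": 0, "z": 0, "turn": 0, "fingers": 0}])

```text
clock: 10.05
position: [597.5, 35.3, 63.9]
ee_rot: [0.066, 0.998, -0.001, -0.0]
contact_force: [0.7, 0.5, 0.5]
gripper_width: -0.1
```

```bash
python3 -c "
from h import *
to(598,36,47.2)
save('side','s8');crop('s8','s8c',220,140,320,215,7)"
```

```text
pos [597.5  35.3  63.9] xang 3.0093 zax [-0.001 -0.001 -1.   ] F [0.7 0.5 0.5] w -0.1 t 10.05 delta cm [-0.04  0.08  1.67]
```

View pics/s8c.png

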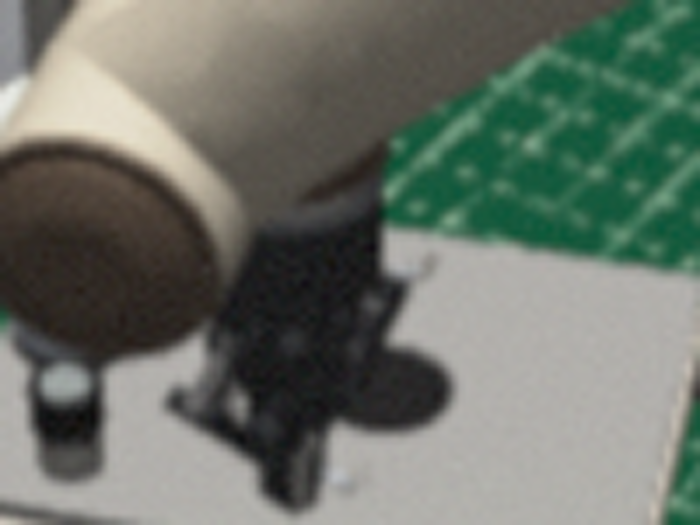

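Request:
servo_tool(rows=[{"x": 0, "y": 0, "z": 0.8, "turn": 0, "fingers": 0}, {"x": 0, "y": 0, "z": 0.6, "turn": 0, "fingers": 0}, {"x": 0, "y": 0, "z": 0.27, "turn": 0, "fingers": 0}, {"x": 0, "y": 0, "z": 0, "turn": 0, "fingers": 0}, {"x": 0, "y": -0.5, "z": 0, "turn": 0, "fingers": 0}, {"x": 0, "y": -0.5, "z": 0, "turn": 0, "fingers": 0}, {"x": 0, "y": -0.5, "z": 0, "turn": 0, "fingers": 0}])

```text
clock: 10.68
position: [595.2, 20.3, 47.9]
ee_rot: [0.066, 0.998, 0.0, 0.0]
contact_force: [-0.1, -0.0, 0.6]
gripper_width: -0.3
```

```bash
python3 -c "
from h import *
to(593,-5,47.2)"
```

```text
pos [595.2  20.3  47.9] xang 3.0092 zax [ 0.001  0.    -1.   ] F [-0.1 -0.   0.6] w -0.3 t 10.6833 delta cm [-0.12 -2.54  0.07]
```

Request:
servo_tool(rows=[{"x": -0.02, "y": -0.5, "z": 0.05, "turn": 0, "fingers": 0}, {"x": -0.02, "y": -0.5, "z": 0, "turn": 0, "fingers": 0}, {"x": -0.02, "y": -0.5, "z": 0, "turn": 0, "fingers": 0}, {"x": -0.02, "y": -0.5, "z": 0, "turn": 0, "fingers": 0}, {"x": -0.02, "y": -0.5, "z": 0, "turn": 0, "fingers": 0}, {"x": -0.23, "y": -0.4, "z": 0, "turn": 0, "fingers": 0}, {"x": -0.23, "y": -0.4, "z": 0, "turn": 0, "fingers": 0}, {"x": -0.23, "y": -0.4, "z": 0, "turn": 0, "fingers": 0}, {"x": -0.23, "y": -0.4, "z": 0, "turn": 0, "fingers": 0}, {"x": 0, "y": 0, "z": 0, "turn": 0, "fingers": 0}])

```text
clock: 11.52
position: [600.1, -22.1, 46.9]
ee_rot: [0.067, 0.998, -0.0, -0.0]
contact_force: [0.1, -0.1, 0.3]
gripper_width: -0.2
```

```bash
python3 -c "
from h import *
to(611,-28,47.2)
save('side','s9');crop('s9','s9c',220,140,320,215,7)"
```

```text
pos [600.1 -22.1  46.9] xang 3.0083 zax [-0. -0. -1.] F [ 0.1 -0.1  0.3] w -0.2 t 11.5167 delta cm [-1.16 -0.44 -0.03]
```

View pics/s9c.png

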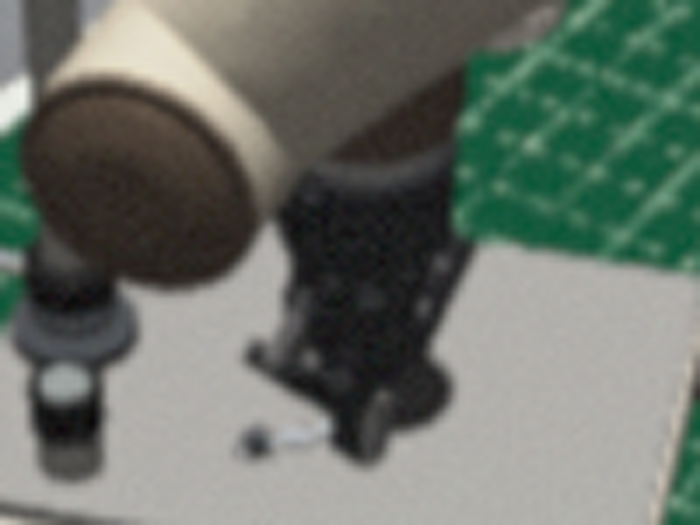

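The side crop shows the left clip swinging in ahead of the fingertip at crop (330,435). I'll continue gently to the stop.

Request:
servo_tool(rows=[{"x": -0.25, "y": -0.1, "z": 0, "turn": 0, "fingers": 0}, {"x": -0.25, "y": -0.1, "z": 0, "turn": 0, "fingers": 0}, {"x": -0.25, "y": -0.1, "z": 0, "turn": 0, "fingers": 0}, {"x": -0.2, "y": -0.1, "z": 0, "turn": 0, "fingers": 0}, {"x": -0.1, "y": 0, "z": 0, "turn": 0, "fingers": 0}, {"x": 0, "y": 0, "z": 0, "turn": 0, "fingers": 0}])

```text
clock: 12.07
position: [610.0, -26.6, 46.9]
ee_rot: [0.066, 0.998, -0.0, 0.0]
contact_force: [-1.1, 0.4, 0.1]
gripper_width: -0.0
```

```bash
python3 -c "
from h import *
to(611,-28,47.2)
save('side','s10');crop('s10','s10c',220,140,320,215,7)"
```

```text
pos [610.  -26.6  46.9] xang 3.0091 zax [ 0. -0. -1.] F [-1.1  0.4  0.1] w -0.0 t 12.0667 delta cm [-0.12 -0.12 -0.03]
```

View pics/s10c.png

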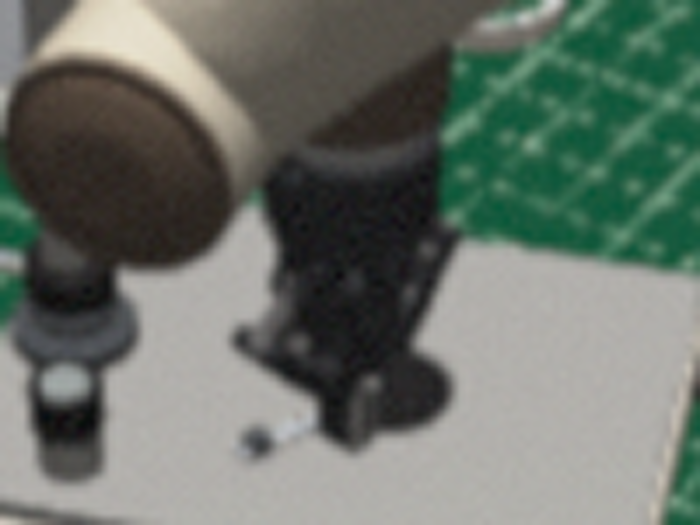

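Request:
servo_tool(rows=[{"x": -0.1, "y": 0, "z": 0, "turn": 0, "fingers": 0}, {"x": -0.1, "y": 0, "z": 0, "turn": 0, "fingers": 0}, {"x": 0, "y": 0, "z": 0, "turn": 0, "fingers": 0}])

```text
clock: 12.37
position: [611.7, -26.8, 47.0]
ee_rot: [0.066, 0.998, -0.0, -0.0]
contact_force: [-0.6, -0.6, 0.1]
gripper_width: -0.1
```

Request:
servo_tool(rows=[{"x": -0.1, "y": 0, "z": 0, "turn": 0, "fingers": 0}, {"x": -0.1, "y": 0, "z": 0, "turn": 0, "fingers": 0}, {"x": 0, "y": 0, "z": 0, "turn": 0, "fingers": 0}])

```text
clock: 12.62
position: [613.8, -27.1, 47.0]
ee_rot: [0.066, 0.998, 0.0, 0.0]
contact_force: [-1.1, 0.3, 0.6]
gripper_width: 0.2
```

Request:
servo_tool(rows=[{"x": -0.1, "y": 0, "z": 0, "turn": 0, "fingers": 0}, {"x": 0, "y": 0, "z": 0, "turn": 0, "fingers": 0}])

```text
clock: 12.78
position: [614.4, -27.3, 46.9]
ee_rot: [0.066, 0.998, -0.0, -0.0]
contact_force: [-1.4, -0.2, 1.6]
gripper_width: -0.2
```

Request:
servo_tool(rows=[{"x": -0.1, "y": 0, "z": 0, "turn": 0, "fingers": 0}, {"x": 0, "y": 0, "z": 0, "turn": 0, "fingers": 0}])

```text
clock: 12.95
position: [614.7, -27.4, 46.8]
ee_rot: [0.066, 0.998, -0.0, -0.001]
contact_force: [-2.5, 0.4, 1.5]
gripper_width: 0.3
```

```bash
python3 -c "
from h import *
to(611,-28,47.2)
save('side','s11');crop('s11','s11c',240,160,300,205,12)"
```

```text
pos [614.7 -27.4  46.8] xang 3.0088 zax [-0.002 -0.    -1.   ] F [-2.5  0.4  1.5] w 0.3 t 12.95 delta cm [ 0.36 -0.11 -0.04]
```

View pics/s11c.png

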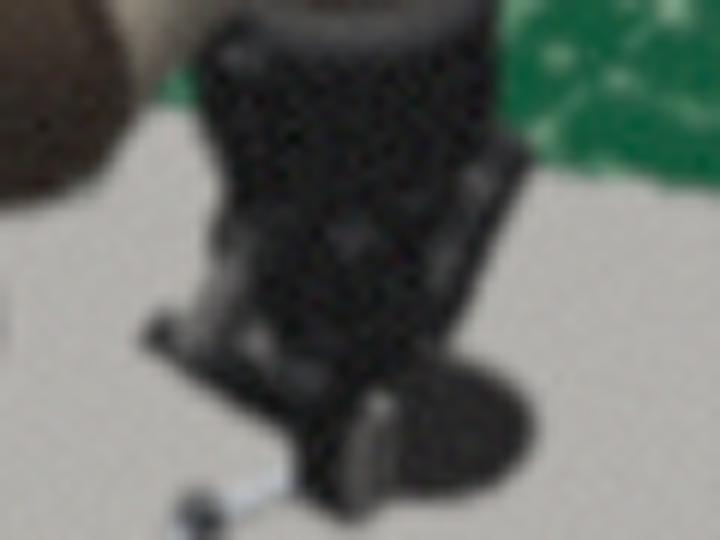

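Request:
servo_tool(rows=[{"x": 0.5, "y": 0, "z": 0, "turn": 0, "fingers": 0}, {"x": 1.5, "y": 0, "z": 0, "turn": 0, "fingers": 0}, {"x": 1.5, "y": 0, "z": -2, "turn": 0, "fingers": 0}, {"x": 0, "y": 0, "z": -3, "turn": 0, "fingers": 0}, {"x": 0, "y": 0, "z": -1, "turn": 0, "fingers": 0}, {"x": 0, "y": 0, "z": 0, "turn": 0, "fingers": 0}])

```text
clock: 13.5
position: [584.1, -22.2, 111.0]
ee_rot: [0.066, 0.998, 0.001, 0.005]
contact_force: [0.9, 0.1, 0.2]
gripper_width: 0.2
```

```bash
python3 -c "
from h import *
to(679,-156,70)"
```

```text
pos [584.1 -22.2 111. ] xang 3.0103 zax [ 0.01   0.001 -1.   ] F [0.9 0.1 0.2] w 0.2 t 13.5 delta cm [-11.12 -12.04   4.18]
```

Request:
servo_tool(rows=[{"x": -1.4, "y": -1.5, "z": 0, "turn": 0, "fingers": 0}, {"x": -1.4, "y": -1.5, "z": 0, "turn": 0, "fingers": 0}, {"x": -1.4, "y": -1.5, "z": 0, "turn": 0, "fingers": 0}, {"x": -1.4, "y": -1.5, "z": 0, "turn": 0, "fingers": 0}, {"x": -1.4, "y": -1.5, "z": 0, "turn": 0, "fingers": 0}, {"x": -1.4, "y": -1.5, "z": 0, "turn": 0, "fingers": 0}, {"x": -1.4, "y": -1.5, "z": 0, "turn": 0, "fingers": 0}, {"x": -1.3, "y": -1.5, "z": 0, "turn": 0, "fingers": 0}, {"x": 0, "y": 0, "z": 2, "turn": 0, "fingers": 0}, {"x": 0, "y": 0, "z": 2, "turn": 0, "fingers": 0}])

```text
clock: 14.33
position: [676.9, -157.7, 66.6]
ee_rot: [0.067, 0.998, 0.0, 0.002]
contact_force: [-1.0, -0.8, -1.3]
gripper_width: -0.3
```

Request:
servo_tool(rows=[{"x": 0, "y": 0, "z": 0, "turn": 0, "fingers": 0}, {"x": 0, "y": 0, "z": 0, "turn": 0, "fingers": 0}])

```text
clock: 14.5
position: [674.3, -156.5, 65.0]
ee_rot: [0.066, 0.998, -0.0, -0.002]
contact_force: [-0.3, 0.4, 0.3]
gripper_width: -0.2
```

```bash
python3 -c "
from h import *
to(679,-156,47.2)
save('side','s12');crop('s12','s12c',220,120,320,215,6)"
```

```text
pos [ 674.3 -156.5   65. ] xang 3.009 zax [-0.003 -0.    -1.   ] F [-0.3  0.4  0.3] w -0.2 t 14.5 delta cm [-0.46  0.11  1.78]
```

View pics/s12c.png

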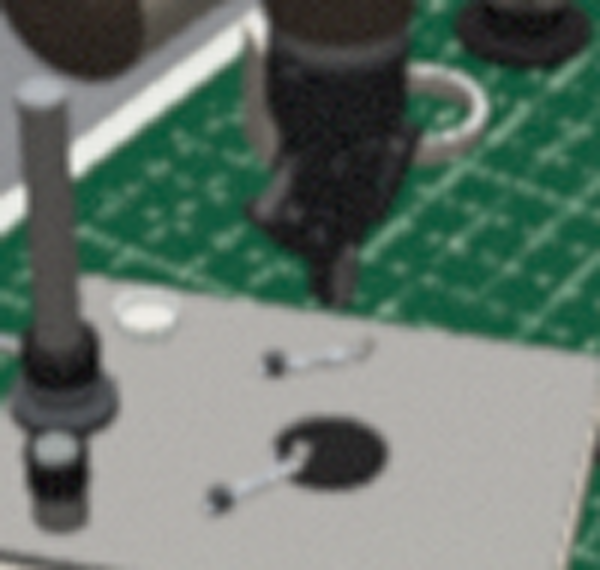

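Request:
servo_tool(rows=[{"x": -0.46, "y": 0, "z": 0.8, "turn": 0, "fingers": 0}, {"x": 0, "y": 0, "z": 0.7, "turn": 0, "fingers": 0}, {"x": 0, "y": 0, "z": 0.28, "turn": 0, "fingers": 0}, {"x": 0, "y": 0, "z": 0, "turn": 0, "fingers": 0}, {"x": 0, "y": 0, "z": 0, "turn": 0, "fingers": 0}])

```text
clock: 14.97
position: [679.6, -156.9, 49.1]
ee_rot: [0.066, 0.998, -0.0, -0.0]
contact_force: [0.7, -0.1, 0.1]
gripper_width: -0.3
```

Request:
servo_tool(rows=[{"x": 0.46, "y": 0.4, "z": 0, "turn": 0, "fingers": 0}, {"x": 0.45, "y": 0.39, "z": 0, "turn": 0, "fingers": 0}, {"x": 0.45, "y": 0.07, "z": 0, "turn": 0, "fingers": 0}, {"x": 0.45, "y": 0.07, "z": 0, "turn": 0, "fingers": 0}, {"x": 0.44, "y": 0.08, "z": 0, "turn": 0, "fingers": 0}, {"x": 0.48, "y": 0.31, "z": 0, "turn": 0, "fingers": 0}, {"x": 0.48, "y": 0.31, "z": 0, "turn": 0, "fingers": 0}, {"x": 0.47, "y": 0.3, "z": 0, "turn": 0, "fingers": 0}, {"x": 0, "y": 0, "z": 0, "turn": 0, "fingers": 0}])

```text
clock: 15.72
position: [644.6, -132.2, 49.2]
ee_rot: [0.066, 0.998, 0.0, -0.001]
contact_force: [0.4, -0.7, -0.4]
gripper_width: -0.2
```

```bash
python3 -c "
from h import *
to(638,-118,47.2)
save('side','s13');crop('s13','s13c',220,120,320,215,6)"
```

```text
pos [ 644.6 -132.2   49.2] xang 3.0096 zax [-0.001  0.    -1.   ] F [ 0.4 -0.7 -0.4] w -0.2 t 15.7167 delta cm [0.84 1.33 0.2 ]
```

View pics/s13c.png

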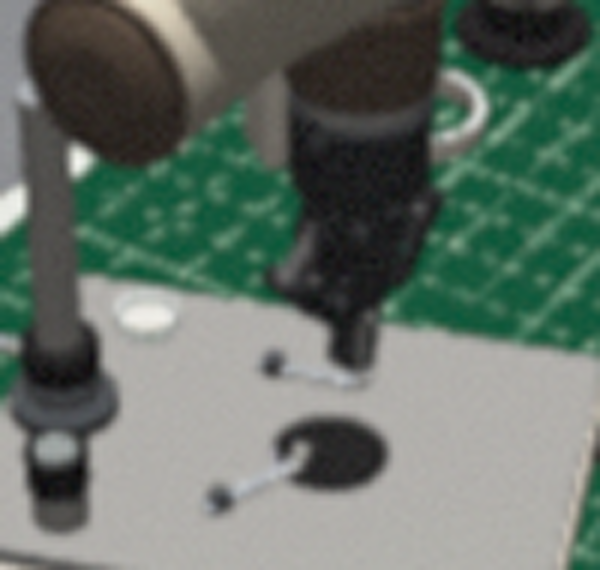

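Request:
servo_tool(rows=[{"x": 0, "y": 0, "z": 0.17, "turn": 0, "fingers": 0}, {"x": 0.22, "y": 0.35, "z": 0, "turn": 0, "fingers": 0}, {"x": 0.22, "y": 0.35, "z": 0, "turn": 0, "fingers": 0}, {"x": 0.22, "y": 0.35, "z": 0, "turn": 0, "fingers": 0}, {"x": 0.21, "y": 0.34, "z": 0, "turn": 0, "fingers": 0}, {"x": 0.1, "y": 0.3, "z": 0, "turn": 0, "fingers": 0}, {"x": 0.1, "y": 0.3, "z": 0, "turn": 0, "fingers": 0}, {"x": 0.1, "y": 0.3, "z": 0, "turn": 0, "fingers": 0}, {"x": 0.1, "y": 0.2, "z": 0, "turn": 0, "fingers": 0}, {"x": 0, "y": 0, "z": 0, "turn": 0, "fingers": 0}])

```text
clock: 16.6
position: [636.3, -106.1, 47.5]
ee_rot: [0.066, 0.998, 0.0, -0.0]
contact_force: [-1.3, -0.9, -1.0]
gripper_width: 0.0
```

Request:
servo_tool(rows=[{"x": 0, "y": 0.1, "z": 0, "turn": 0, "fingers": 0}, {"x": 0, "y": 0.1, "z": 0, "turn": 0, "fingers": 0}, {"x": 0, "y": 0, "z": 0, "turn": 0, "fingers": 0}])

```text
clock: 16.85
position: [636.7, -104.6, 47.5]
ee_rot: [0.066, 0.998, -0.0, -0.0]
contact_force: [-0.6, -0.3, -0.2]
gripper_width: -0.1
```

```bash
python3 -c "
from h import *
to(635.5,-105,47.2)
save('side','s14');crop('s14','s14c',220,120,320,215,6)"
```

```text
pos [ 636.7 -104.6   47.5] xang 3.0091 zax [-0. -0. -1.] F [-0.6 -0.3 -0.2] w -0.1 t 16.85 delta cm [ 0.11 -0.05  0.03]
```

View pics/s14c.png

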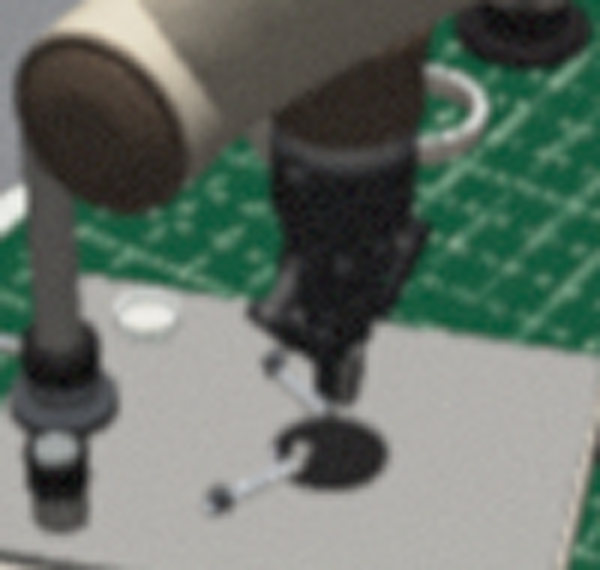

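Request:
servo_tool(rows=[{"x": 0, "y": 0.15, "z": 0, "turn": 0, "fingers": 0}, {"x": 0, "y": 0.15, "z": 0, "turn": 0, "fingers": 0}, {"x": 0, "y": 0.1, "z": 0, "turn": 0, "fingers": 0}, {"x": 0, "y": 0, "z": 0, "turn": 0, "fingers": 0}])

```text
clock: 17.23
position: [637.3, -100.5, 47.5]
ee_rot: [0.066, 0.998, 0.0, 0.0]
contact_force: [-0.1, -0.3, -0.3]
gripper_width: 0.0
```

Request:
servo_tool(rows=[{"x": 0, "y": 0.1, "z": 0, "turn": 0, "fingers": 0}, {"x": 0, "y": 0.1, "z": 0, "turn": 0, "fingers": 0}, {"x": 0, "y": 0, "z": 0, "turn": 0, "fingers": 0}])

```text
clock: 17.48
position: [637.5, -98.5, 47.5]
ee_rot: [0.066, 0.998, 0.0, -0.0]
contact_force: [1.0, -0.8, -0.1]
gripper_width: 0.2
```

Request:
servo_tool(rows=[{"x": 0, "y": 0.1, "z": 0, "turn": 0, "fingers": 0}, {"x": 0, "y": 0, "z": 0, "turn": 0, "fingers": 0}])

```text
clock: 17.65
position: [637.6, -97.7, 47.5]
ee_rot: [0.066, 0.998, -0.0, -0.0]
contact_force: [-0.6, -1.8, -0.2]
gripper_width: 0.1
```

```bash
python3 -c "
from h import *
to(635.5,-105,47.2)
save('side','s15');crop('s15','s15c',220,120,320,215,6)"
```

```text
pos [637.6 -97.7  47.5] xang 3.0092 zax [-0. -0. -1.] F [-0.6 -1.8 -0.2] w 0.1 t 17.65 delta cm [ 0.11 -0.75  0.03]
```

View pics/s15c.png

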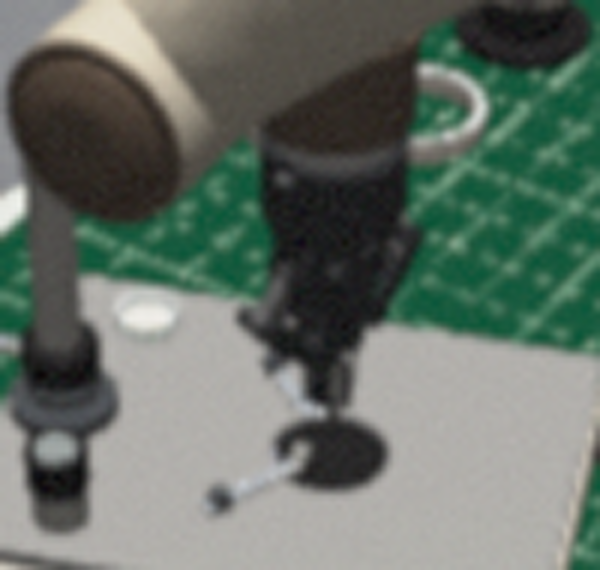

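Request:
servo_tool(rows=[{"x": 0, "y": 0.1, "z": 0, "turn": 0, "fingers": 0}, {"x": 0, "y": 0, "z": 0, "turn": 0, "fingers": 0}])

```text
clock: 17.87
position: [637.5, -97.2, 47.5]
ee_rot: [0.066, 0.998, -0.0, -0.0]
contact_force: [-1.6, -2.4, -0.0]
gripper_width: -0.1
```

Request:
servo_tool(rows=[{"x": 0, "y": 0.1, "z": 0, "turn": 0, "fingers": 0}, {"x": 0, "y": 0, "z": 0, "turn": 0, "fingers": 0}])

```text
clock: 18.03
position: [637.5, -96.7, 47.6]
ee_rot: [0.066, 0.998, -0.001, -0.001]
contact_force: [0.0, -5.9, 1.6]
gripper_width: -0.2
```

The force is building, so the right clip is at its stop. I'll retreat and check.

Request:
servo_tool(rows=[{"x": 0, "y": -0.5, "z": 0, "turn": 0, "fingers": 0}, {"x": 0, "y": -1.5, "z": 0, "turn": 0, "fingers": 0}, {"x": 0, "y": -2, "z": -2, "turn": 0, "fingers": 0}, {"x": 0, "y": -2, "z": -3, "turn": 0, "fingers": 0}, {"x": 1, "y": -2, "z": -3, "turn": 0, "fingers": 0}, {"x": 3, "y": -2, "z": -1, "turn": 0, "fingers": 0}, {"x": 3, "y": -2, "z": 0, "turn": 0, "fingers": 0}, {"x": 3, "y": -2, "z": 0, "turn": 0, "fingers": 0}, {"x": 3, "y": -2, "z": 0, "turn": 0, "fingers": 0}, {"x": 3, "y": -2, "z": 0, "turn": 0, "fingers": 0}])

```text
clock: 18.87
position: [453.7, -253.9, 137.7]
ee_rot: [0.066, 0.998, 0.0, 0.001]
contact_force: [-0.5, -1.2, 1.2]
gripper_width: 0.0
```

Request:
servo_tool(rows=[{"x": 3, "y": -2, "z": 0, "turn": 0, "fingers": 0}, {"x": 1, "y": -1, "z": 0, "turn": 0, "fingers": 0}, {"x": 0, "y": 0, "z": 0, "turn": 0, "fingers": 0}, {"x": 0, "y": 0, "z": 0, "turn": 0, "fingers": 0}])

```text
clock: 19.2
position: [411.9, -278.3, 138.0]
ee_rot: [0.067, 0.998, -0.0, 0.001]
contact_force: [0.4, -0.4, 1.0]
gripper_width: -0.1
```

```bash
python3 -c "
from pl import *
to(638,-118,47.2)
for i in range(2): save('side','s16');save('top','t16');chk('side','s16');chk('top','t16')
crop('s16','s16c',240,160,300,205,12);crop('t16','t16c',270,150,335,205,11)"
```

```text
pos [ 411.9 -278.3  138. ] xang 3.0075 zax [ 0.002 -0.    -1.   ] F [ 0.4 -0.4  1. ] w -0.1 t 19.2 delta cm [-20.25  18.91   9.11]
side slope [-0.014  0.002] z 46.76 n 90 res 1.03 deck 47.03
top slope [ 0.063 -0.018] z 44.96 n 149 res 1.77 deck 45.76
side slope [0.    0.011] z 47.15 n 87 res 1.19 deck 47.4
top slope [-0.005  0.05 ] z 45.36 n 169 res 2.23 deck 46.22
```

View pics/s16c.png

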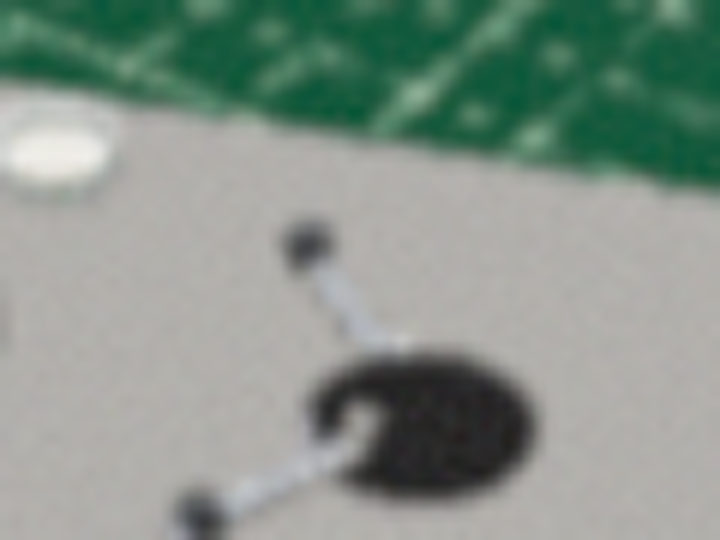

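View pics/t16c.png

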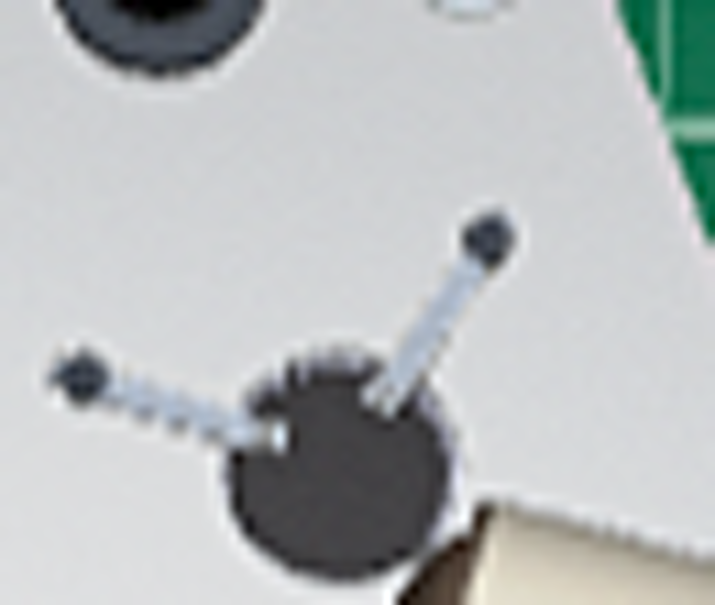

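View pics/t16.png

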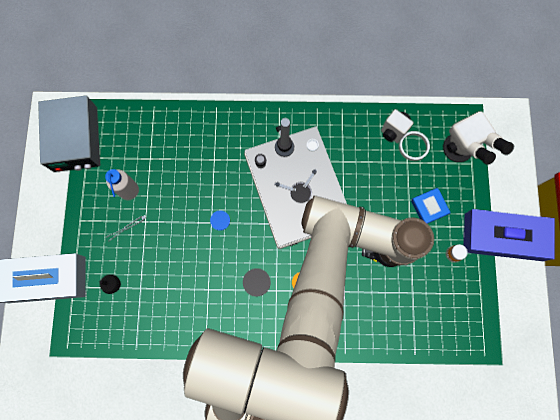

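The left blade points along (80,377)→(280,437) and the right along (488,240)→(388,395) in the top crop. Both aim at the recess centre at (342,467), within a few degrees. The plate is flush, and the other items are where they were.

```bash
python3 -c "
from h import *
print(arm.job_done())"
```

```text
the job is handed in; nothing more can be done
None
```

I nudged the small black plate into the recess with the fingertips spread 40 mm apart, keeping them about 2 mm above the deck. Then I shut the fingers and pushed the left clip, then the right, until the contact force rose at its stop. After that I backed the arm clear and handed the job in at about 19.4 s.

**Plate:**
- **Height:** its top is within 1 mm of the deck in both cameras.
- **Tilt:** the side camera shows it level to about 0.01 rad. The top camera's tilt readings were noisier, up to 0.06 rad with changing sign, so they disagree with the side view. I put that down to depth noise of about 2 mm per pixel.
- **Centre:** the top view puts it about 1.5 to 2 mm from the recess centre towards the robot. That is within the 2 mm of play.

**Clips:** in the top picture both blades point at the recess centre within about 0.05 rad and lie over the plate.

**Other items:** the ones visible in the last top picture look where they were at the start. I checked this by eye only and did not measure them. The hand-in reported no verdict.

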